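# Close and latch the split bottle mould

### The arm

A 6-joint arm with a two-finger parallel gripper is mounted at the origin on the work surface. World frame = base frame: x ahead of the robot, y to its left, z up, the work surface at z = 0. Lengths are in m, angles in rad, forces in N, time in s.
With the tool pointing down it reaches from about 0.35 to 0.85 m from the base axis. Payload 8.1 kg.
Tool frame: the origin (TCP) lies between the finger pads; the fingertips stand 11 mm ahead of it and the grasp point (between the pads) lies 8 mm behind it (robot.tips_ahead is the distance from the TCP to the fingertips, in m); z points along the fingers, y is the line along which they close (so a half turn about z gives the same grasp; the last joint's range is limited). The gripper opens to 93 mm and grips with 3 to 60 N. Pads are 15 mm wide; open, the fingers measure 128 mm over their backs; the gripper's body (75 mm by 188 mm) begins 65 mm behind the grasp point.
Start: joints at [-1.241, 0.13, 1.488, -0, 1.523, -0.085], TCP at [0.242, -0.549, 0.23] pointing down, gripper open.
Joint ranges: [-2.96, 2.96], [-0.89, 2.26], [0.02, 2.5], [-1.34, 4.48], [0, 2.73], [-2.66, 2.66]. Speed limits (rad/s): [2.39, 2.39, 2.79, 3.14, 3.14, 3.14].

### API

Orientations are given as a rotation vector (axis times angle).
In Python, from plant import robot gives the robot as it stands. The module is installed in compiled form; this text tells all that it offers.
- The arm moves only by the tool move_arm, never from a script. Its argument "deltas" is one flat list of numbers, 7 for each row, row after row: the shift along the tool's x, y, z in m, then the turn, a rotation vector about the tool's x, y, z in rad, then the opening, from 0 (shut) to 1 (fully open). A call has 1 to 12 rows; each row is the pose to reach, as a shift and turn from the pose commanded when the call began, along the tool's axes at that moment; what a row does not reach only later rows make up. A row lasts 1/8 s, in which the tool goes at most 62.5 mm and 10.7 degrees, less where a joint would pass 70% of its speed; a pose out of reach is approached as far as the arm can. A call with a gripper value outside its range is refused whole. The fingers move at their own pace and stop on an object; "squeeze" is the grip in N (left out, the last holds). Time passes only in rows, so rows that repeat a pose let the fingers close. It gives the time, the measured TCP pose, the force, the opening and the grip force at its end, in the units of the state.
- robot.read_state(): the state, without advancing time (a new reading comes with each control period).
- robot.read_camera(name): name is "side" or "top"; returns (picture, depth): 400x640x3 uint8, red, green, blue; 400x640 float32, m along the optical axis (not along the pixel's ray), 0 where there is no reading.
- robot.camera_model(name): a dict with "K" (3x3 intrinsics, pixels), "R" (3x3) and "t" (3): a world point X has camera coordinates R X + t. Camera axes: x right, y down, z forward; pixel columns grow to the right and rows downward; lengths in m; the calibration is good to about 2 mm. A picture is of the moment at which its call begins. camera_model takes no time and is no camera call.
- robot.close_job(): hands the job in; it is judged then, once.
Trained networks look in the newest picture that a camera, given by its name, has taken for a name from the list of things; names that differ only in an ending like _2 or _b are one class to them, and where a whole thing is asked for, a point or a joint stands for the part that bears it (a point fixed in the world has none). Each returns a list of dicts, best first, with "confidence" (0 to 1); they miss things now and then, are a little off and sometimes report something else, mostly with a low value. They report only what shows in the picture. A call takes as long as a camera call. They do not tell look-alikes from the thing itself.
- robot.recognise(camera, label): "uv" ([column, row] in pixels, amid what is visible of it).
The state is a dict: "t": time; "q": joint angles; "dq": joint speeds; "joint_torque": joint torques, N m; "tool_pos": TCP position; "orientation": TCP orientation; "force": force on the tool from outside, world axes, zero at the start; "wrist_torque": the same for the moment, N m; "opening": finger opening in m; "gripper_force": force on a finger pad.
Only numpy, scipy, OpenCV 4.12 (cv2) and the standard library are available. Lean on these libraries where they do the work, as an engineer would, in place of code of your own. Each camera call takes 0.05 s, during which the arm holds its last target. There are 200 camera calls.

### The job

Get the empty bottle mould ready for the next blow: with the fingertips, push its two open halves together until both are fully closed, then push the latch's upright peg round so that the latch bar lies fully home across the seam, in the catch. Only push, and gently: do not take the peg between the fingers, and leave the bottle, the iron cup and the tongs where they are.

Things in the scene. Friction and masses are not known exactly. Their poses are not given: they have to be found in the camera images.
- mould: The split mould's fixed dark steel base plate, 170 x 130 x 12 mm, bolted to the bench. Origin: centre of its underside, on the bench. Its +x points away from the robot (to the hinge pin), +y to the robot's left, z up; it may be turned up to 0.35 rad. Closed, the two halves together form a dark block with a round neck hole in its top: in this frame x -60 to +50 mm, y -50 to +50 mm, z 19 to 94 mm, seam at y = 0, pin at x = +62 mm.
- mould_pin (a point): Top centre of the upright steel hinge pin (16 mm thick), 102 mm above the bench, at the far side of the mould. Both halves swing about it like the covers of a book that opens towards the robot.
- half_left (a joint): Angle of the left half (the one at +y) about the pin, rad: 0 = closed (a stop), grows as its near end swings out to +y, to 1.1. It needs 0.15 N m, does not spring back and stays where it is left. It carries the latch.
- half_right (a joint): Angle of the right half (at -y), the mirror image: 0 = closed (a stop), grows as its near end swings out to -y, to 1.1. Same friction. It carries the small steel catch (a hook 116 mm above the bench at its highest, open to the robot).
- half_left_flank (a point): Point on the flat outer side face of the left half, where to push: 90 mm from the pin along the face, 55 mm above the bench. The face is 110 x 75 mm (19 to 94 mm high) and runs from 12 to 122 mm from the pin, measured along the face, which lies 50 mm outside the pin's axis. The point's y axis is the face's outward normal, its x axis runs along the face towards the hinge end.
- half_right_flank (a point): The same on the right half's outer face: 90 mm from the pin along the face, 55 mm above the bench; here the outward normal is the point's -y axis.
- latch (a joint): Angle of the latch bar about its upright pivot on top of the left half, relative to that half, rad: 0 = latched (a stop): with the halves closed the bar then points to the mould's -y, across the seam. It grows as the free end swings towards the mould's near side (-x), to 1.5 (bar pointing out over the near edge). It needs 0.03 N m and stays where it is left.
- latch_pivot (a point): Top centre of the latch's pivot boss, 110 mm above the bench. With the left half closed it lies at x = -46, y = +20 mm in the mould's frame.
- latch_peg (a point): Top centre of the latch's upright round steel peg (12 mm thick, standing free from 106 to 134 mm above the bench), 52 mm from the pivot. The steel bar under it is 66 mm long, 14 mm wide, 99 to 106 mm above the bench.
- bottle_mid (a point): Centre of a finished amber glass bottle (62 mm wide, 94 mm tall), standing loose beside the mould. Leave it.
- pot_rim (a point): Centre of the mouth of an open iron cup (68 mm wide, 75 mm tall), standing loose beside the mould. Leave it.
- tongs: Steel tongs, 220 x 54 x 12 mm, lying loose on the bench beyond the mould; origin at their centre on the bench, x along them. Leave them.
There are look-alikes about, which are no part of the job. Leave any green look-alike of the mould alone.

How it is judged:
By the outcome, as a careful person would: the job done as asked, in the order asked, and still so for the second after the job is handed in, with the robot touching nothing.
It also fails if it takes over 58 s, if anything falls off the work surface, if the arm or the gripper's body presses on something with over 40 N, if the wrist force passes 120 N, or if a joint passes its speed limit or range.

## Working session

There is one attempt and no reset: what is moved stays moved. The work goes in short steps, Python scripts to look and compute and a tool call to move; the robot and the scene stay as the last step left them, time stands still between calls to the robot, and variables do not carry over. Pictures are saved under pics/ and viewed, at most 10 in all, crops included, and the job is handed in when it is done.

Besides the shell and the picture viewer there is one more tool, called after "Call:" by a JSON object that holds its "fn" and its "kwargs". move_arm: Moves the arm, as the interface text tells. Its arguments: {"type":"object","properties":{"deltas":{"type":"array","items":{"type":"number"}},"squeeze":{"type":"number"}},"required":["deltas"]}

```bash
mkdir -p pics
cat > h.py <<'E'
import numpy as np, cv2
from plant import robot
def shot(cam,name=None,crop=None,scale=1):
    im,d=robot.read_camera(cam)
    if name:
        o=im[:,:,::-1]
        if crop: o=o[crop[1]:crop[3],crop[0]:crop[2]]
        cv2.imwrite('pics/'+name,cv2.resize(o,None,fx=scale,fy=scale,interpolation=cv2.INTER_CUBIC))
    return im,d
def world(cam,u,v,d=None,z=None):
    m=robot.camera_model(cam);K,R,t=[np.array(m[k]) for k in 'KRt']
    r=np.linalg.inv(K)@np.array([u,v,1.])
    if z is None:
        return R.T@(r*d-t)
    c=-R.T@t; w=R.T@r
    return c+w*(z-c[2])/w[2]
def pix(cam,X):
    m=robot.camera_model(cam);K,R,t=[np.array(m[k]) for k in 'KRt']
    p=K@(R@np.array(X)+t);return p[:2]/p[2]
E
python3 - <<'E'
from h import *
np.set_printoptions(precision=3,suppress=True)
for c in ['top','side']:
    im,d=shot(c,c+'1.png')
    for l in ['mould','mould_pin','half_left','half_right','latch_pivot','latch_peg','half_left_flank','half_right_flank']:
        for r in robot.recognise(c,l):
            u,v=r['uv'];i,j=int(round(v)),int(round(u))
            print(c,l,round(r['confidence'],2),np.round([u,v]),world(c,u,v,d[i,j]))
s=robot.read_state();print(s['t'],s['tool_pos'],s['orientation'],s['force'])
E
```

```text
top mould 0.7 [239. 297.] [0.352 0.197 0.093]
top mould 0.62 [319. 202.] [0.581 0.017 0.016]
top mould_pin 0.94 [317. 197.] [0.594 0.022 0.011]
top mould_pin 0.88 [240. 296.] [0.356 0.197 0.092]
top mould_pin 0.6 [272. 195.] [0.588 0.125 0.106]
top half_left 0.75 [289. 183.] [0.619 0.087 0.092]
top half_left 0.64 [223. 304.] [0.337 0.234 0.094]
top half_left 0.4 [350. 197.] [ 0.585 -0.058  0.095]
top half_right 0.8 [349. 196.] [ 0.588 -0.055  0.096]
top half_right 0.56 [246. 302.] [0.343 0.181 0.096]
top latch_pivot 0.71 [226. 324.] [0.295 0.223 0.105]
top latch_pivot 0.68 [272. 196.] [0.585 0.124 0.106]
top latch_pivot 0.48 [349. 197.] [ 0.586 -0.056  0.093]
top latch_pivot 0.22 [402. 260.] [ 0.438 -0.177  0.093]
top latch_peg 0.75 [228. 322.] [0.3   0.218 0.105]
top latch_peg 0.45 [274. 193.] [0.592 0.119 0.107]
top half_left_flank 0.97 [226. 305.] [0.334 0.23  0.083]
top half_left_flank 0.73 [292. 181.] [0.622 0.078 0.093]
top half_right_flank 0.9 [247. 299.] [0.349 0.18  0.095]
top half_right_flank 0.68 [350. 198.] [ 0.583 -0.058  0.095]
side mould 0.88 [313. 233.] [0.582 0.01  0
[... 307 characters left out ...]
.061  0.054]
side half_right 0.96 [320. 200.] [ 0.582 -0.063  0.063]
side half_right 0.71 [419. 285.] [0.345 0.199 0.095]
side latch_pivot 0.83 [450. 294.] [0.294 0.221 0.106]
side latch_pivot 0.65 [296. 236.] [0.586 0.131 0.108]
side latch_peg 0.62 [297. 235.] [0.585 0.126 0.107]
side latch_peg 0.52 [448. 295.] [0.296 0.221 0.105]
side half_left_flank 0.81 [288. 237.] [0.607 0.123 0.095]
side half_left_flank 0.8 [420. 318.] [0.338 0.266 0.086]
side half_right_flank 0.93 [423. 284.] [0.337 0.196 0.096]
side half_right_flank 0.7 [314. 231.] [ 0.584 -0.005  0.014]
side half_right_flank 0.56 [320. 203.] [ 0.583 -0.062  0.055]
0.9 [ 0.242 -0.549  0.23 ] [3.074 0.647 0.   ] [-1.065 -0.258 -0.376]
```

View pics/top1.png

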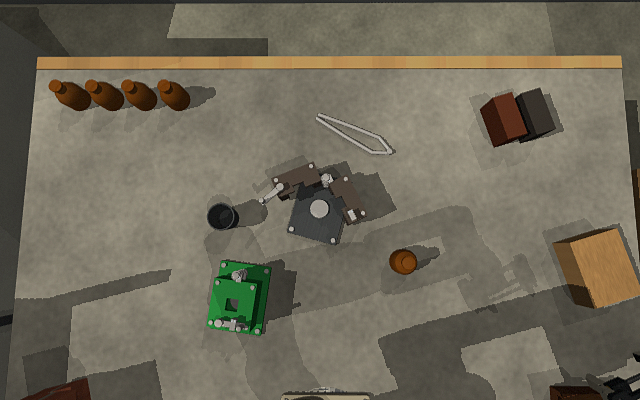

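View pics/side1.png

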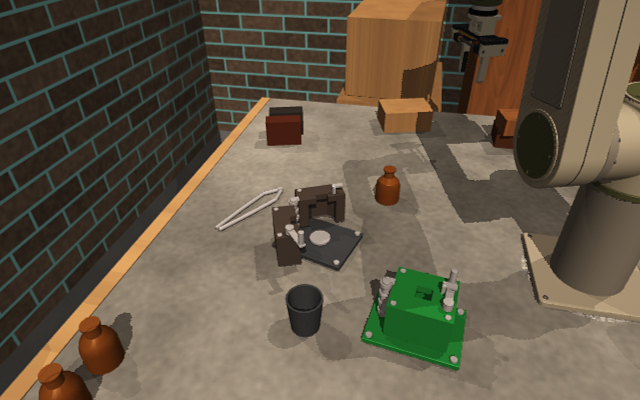

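Run:
```python
from h import *
shot('top','top2.png',(225,110,425,260),4)
```

```text
(no output)
```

View pics/top2.png

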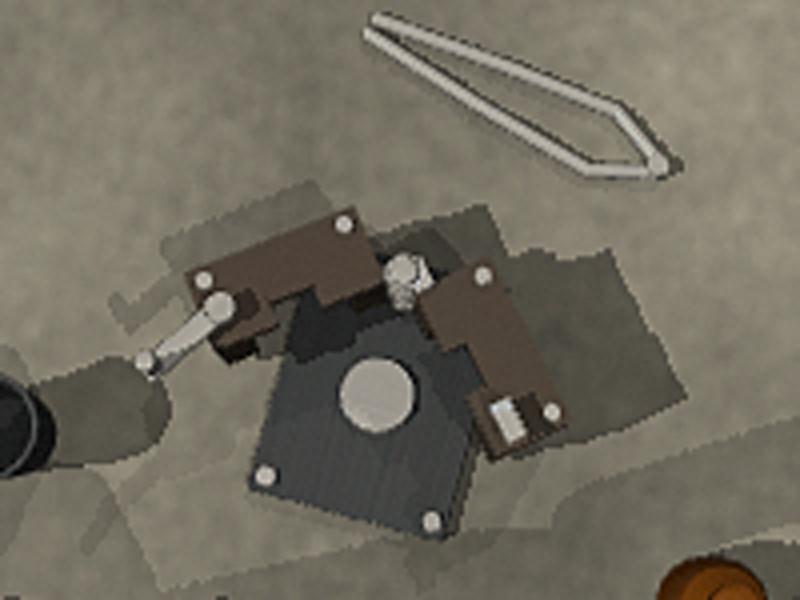

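The mould is the dark brown and steel one at (320,205) in the top view. Its pin is at (326,177), the left half at (292,172), the right half at (355,196), the pivot at (280,186) and the peg at (262,200). What could be mistaken for it: the green mould at (238,297), a look-alike to leave, and the brown blocks at (515,118). The cup at (222,216) is close to the peg, the bottle is at (403,262) and the tongs at (355,135).

Run:
```python
from h import *
np.set_printoptions(precision=4,suppress=True)
f=lambda x,y,z:world('top',225+x/4-.4,110+y/4-.4,z=z)
P={'pin':f(405,266,.102),'b1':f(265,475,.014),'b2':f(432,520,.014),'disc':f(377,396,.014),
'L1':f(343,224,.097),'L2':f(204,281,.097),'R1':f(483,275,.097),'R2':f(552,411,.097),'piv':f(219,305,.11),'peg':f(147,360,.134)}
for k,v in P.items(): print(k,v)
a=P['b2']-P['b1'];yaw=np.arctan2(a[1],a[0])+np.pi/2;print('bolt sep',np.linalg.norm(a),'yaw',yaw)
for s in 'LR':
    b=P[s+'1']-P[s+'2'];print(s,np.linalg.norm(b),'ang rel',np.arctan2(b[1],b[0])-yaw)
d=P['pin']-P['disc'];print('disc->pin',np.linalg.norm(d[:2]),np.arctan2(d[1],d[0]))
p=P['peg']-P['piv'];print('peg dist',np.linalg.norm(p[:2]),np.arctan2(p[1],p[0]))
# pivot polar around pin; closed: (-108,20) mould
q=P['piv']-P['pin'];print('pin-piv',np.linalg.norm(q[:2]),'exp',np.hypot(108,20),'L ang',(np.arctan2(20,-108)-np.arctan2(q[1],q[0]))+yaw)
im,d=robot.read_camera('top')
for n in ['pot','bottle']:
    pass
for l,z in [('pot_rim',.075),('bottle_mid',.094),('tongs',.01)]:
    for r in robot.recognise('top',l)[:3]: print(l,r['confidence'],r['uv'],world('top',*r['uv'],z=z))
m=robot.camera_model('top');print('cam',-np.array(m['R']).T@m['t'])
# grid of heights near left half
m=robot.camera_model('top');K,R,t=[np.array(m[k]) for k in 'KRt']
uu,vv=np.meshgrid(np.arange(640),np.arange(400));
X=((np.stack([uu,vv,np.ones_like(uu)],-1)@np.linalg.inv(K).T)*d[...,None]-t)@R
pg=X[(X[...,2]>.112)&(X[...,2]<.145)&(abs(X[...,0]-.58)<.06)&(abs(X[...,1]-.14)<.04)];print('peg pts',len(pg),pg.mean(0) if len(pg) else'',pg[:,2].max() if len(pg) else '')
pot=X[(X[...,2]>.06)&(X[...,2]<.085)&(np.hypot(X[...,0]-.54,X[...,1]-.23)<.06)];print('pot',len(pot),pot.min(0),pot.max(0))
```

```text
pin [ 0.6332 -0.001   0.102 ]
b1 [0.514  0.0887 0.014 ]
b2 [ 0.4856 -0.0181  0.014 ]
disc [0.5648 0.0173 0.014 ]
L1 [0.6594 0.036  0.097 ]
L2 [0.625  0.1181 0.097 ]
R1 [ 0.6288 -0.0471  0.097 ]
R2 [ 0.5482 -0.0871  0.097 ]
piv [0.6086 0.1072 0.11  ]
peg [0.5733 0.1442 0.134 ]
bolt sep 0.11042061055400461 yaw -0.25926829094645587
L 0.08905703766777659 ang rel -0.9145160096248213
R 0.09000596948883945 ang rel 0.7201019726857624
disc->pin 0.07077094768997054 -0.2605983193581295
peg dist 0.0510561947655636 2.332656385106845
pin-piv 0.11097990690473834 exp 109.83624174196785 L ang 0.9044724926533358
pot_rim 0.65 [223.8, 215.2] [0.5425 0.2445 0.075 ]
bottle_mid 0.56 [399.6, 258.8] [ 0.4409 -0.1718  0.094 ]
tongs 0.66 [269.6, 196.6] [0.5962 0.1453 0.01  ]
tongs 0.64 [356.1, 129.9] [ 0.7744 -0.0802  0.01  ]
tongs 0.49 [289.9, 182.0] [0.6347 0.0931 0.01  ]
cam [ 0.473  -0.0052  0.9605]
peg pts 31 [0.5748 0.1422 0.1283] 0.1356679928018898
pot 219 [0.5093 0.2196 0.0601] [0.5722 0.2862 0.0784]
```

```bash
cat >> h.py <<'E'
from scipy.spatial.transform import Rotation as Ro
PIN=np.array([.6332,-.001]); PSI=-.26
rot=lambda a:np.array([[np.cos(a),-np.sin(a)],[np.sin(a),np.cos(a)]])
def half(side,th,gap,z=.076,r=.0075):   # tool-down pose: xy, z, alpha (tool x heading)
    s=1 if side=='L' else -1
    f=PSI-s*th
    p=PIN+rot(f)@np.array([-.09,s*(.05+r+gap)])
    return [*p,z,f+np.pi/2]
def peg(lat,gap,z=.130,r=.0075):
    piv=PIN+rot(PSI)@np.array([-.108,.020]); b=PSI+1.5*np.pi-lat
    p=piv+rot(b)@np.array([.052,-(.006+r+gap)])
    return [*p,z,b-np.pi/2]
def rows(wps,start=None):
    s=robot.read_state()
    p0,R0=(s['tool_pos'],Ro.from_rotvec(s['orientation'])) if start is None else (np.array(start[:3]),down(start[3]))
    for w in wps:
        d=R0.inv().apply(np.array(w[:3])-p0); v=(R0.inv()*down(w[3])).as_rotvec()
        print('  ',[round(float(a),4) for a in d],[round(float(a),3) for a in v])
def down(a): return Ro.from_matrix(np.array([[np.cos(a),np.sin(a),0],[np.sin(a),-np.cos(a),0],[0,0,-1]]))
E
python3 - <<'E'
from h import *
a=half('L',.91,.02);up=a.copy();up[2]=.23
print(up);rows([up,a])
E
```

```text
[np.float64(0.6694445197368097), np.float64(0.11210430933014005), 0.23, 0.40079632679489663]
   [0.6578, -0.4328, -0.0004] [-0.0, 0.0, 0.014]
   [0.6578, -0.4328, 0.1536] [-0.0, 0.0, 0.014]
```

Call:
{"fn": "move_arm", "kwargs": {"deltas": [0.658,-0.433,0,0,0,0.014,0,0.658,-0.433,0,0,0,0.014,0,0.658,-0.433,0,0,0,0.014,0,0.658,-0.433,0,0,0,0.014,0,0.658,-0.433,0,0,0,0.014,0,0.658,-0.433,0,0,0,0.014,0,0.658,-0.433,0,0,0,0.014,0,0.658,-0.433,0,0,0,0.014,0,0.658,-0.433,0,0,0,0.014,0,0.658,-0.433,0,0,0,0.014,0,0.658,-0.433,0,0,0,0.014,0,0.658,-0.433,0,0,0,0.014,0]}}

```text
t: 2.65
tool_pos: [0.65, 0.0826, 0.2298]
orientation: [3.078, 0.625, 0.001]
force: [1.4, -0.8, 0.2]
opening: 0.0007
gripper_force: 0.0
```

Call:
{"fn": "move_arm", "kwargs": {"deltas": [0.03,-0.02,0,0,0,0,0,0.03,-0.02,0.05,0,0,0,0,0.03,-0.02,0.1,0,0,0,0,0.03,-0.02,0.14,0,0,0,0,0.03,-0.02,0.154,0,0,0,0,0.03,-0.02,0.154,0,0,0,0]}}

```text
t: 3.4
tool_pos: [0.6685, 0.1108, 0.0753]
orientation: [-3.079, -0.625, 0.002]
force: [0.4, -0.4, 0.5]
opening: 0.0005
gripper_force: 0.0
```

Run:
```python
from h import *
s=robot.read_state();print(s['t'],s['tool_pos'],s['orientation'],s['force'])
shot('top','top3.png',(225,110,425,260),4)
print(half('L',.91,.0))
a=[half('L',t,-.000) for t in (.91,.8,.7,.6,.5,.4,.3,.2,.1,.04)]
rows(a)
```

```text
3.4 [0.66852045 0.1107524  0.07526786] [-3.07855816e+00 -6.25224735e-01  2.03225202e-03] [ 0.36833676 -0.37928547  0.48654676]
[np.float64(0.651029507782087), np.float64(0.10430127564397544), 0.076, 0.40079632679489663]
   [-0.0197, -0.0013, 0.001] [0.0, -0.001, -0.0]
   [-0.0299, -0.007, 0.001] [0.0, -0.001, -0.11]
   [-0.0397, -0.0113, 0.001] [0.001, -0.001, -0.21]
   [-0.0499, -0.0145, 0.0009] [0.001, -0.001, -0.31]
   [-0.0604, -0.0167, 0.0009] [0.001, -0.001, -0.41]
   [-0.071, -0.0179, 0.0009] [0.001, -0.001, -0.51]
   [-0.0816, -0.018, 0.0009] [0.001, -0.001, -0.61]
   [-0.0923, -0.017, 0.0009] [0.001, -0.001, -0.71]
   [-0.1028, -0.015, 0.0009] [0.001, -0.001, -0.81]
   [-0.1089, -0.0132, 0.0009] [0.001, -0.001, -0.87]
```

View pics/top3.png

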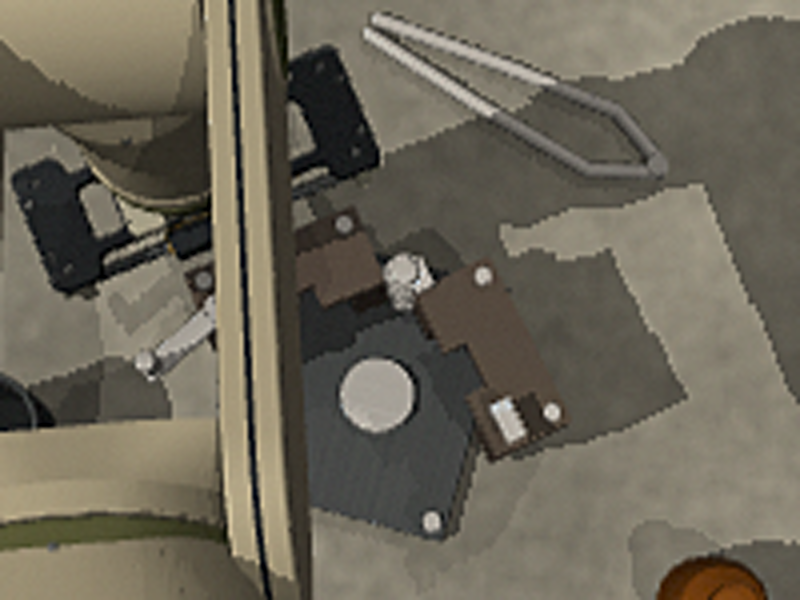

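Pic: the gripper sits behind the left half's outer face, near crop (200,200), with its long side along the face, and nothing else has moved. Starting the push.

Call:
{"fn": "move_arm", "kwargs": {"deltas": [-0.01,0,0,0,0,0,0,-0.016,-0.001,0,0,0,0,0,-0.02,-0.001,0,0,0,0,0,-0.025,-0.004,0,0,0,-0.055,0,-0.03,-0.007,0,0,0,-0.11,0,-0.035,-0.009,0,0,0,-0.16,0,-0.04,-0.011,0,0,0,-0.21,0,-0.045,-0.013,0,0,0,-0.26,0,-0.05,-0.0145,0,0,0,-0.31,0,-0.055,-0.0155,0,0,0,-0.36,0,-0.06,-0.0165,0,0,0,-0.41,0]}}

```text
t: 4.82
tool_pos: [0.6074, 0.1034, 0.0765]
orientation: [-2.885, -1.241, -0.003]
force: [0.6, 3.9, 1.4]
opening: 0.0007
gripper_force: 1.5
```

Run:
```python
from h import *
s=robot.read_state();print(s['t'],s['force'])
rows([half('L',t,0) for t in (.5,.4,.3,.2,.1,.05,0)])
```

```text
4.825 [0.60713049 3.86597825 1.38102836]
   [-0.0004, 0.0006, 0.0005] [0.0, -0.002, 0.002]
   [-0.0096, -0.0047, 0.0004] [0.0, -0.002, -0.098]
   [-0.0194, -0.0091, 0.0004] [0.0, -0.002, -0.198]
   [-0.0295, -0.0124, 0.0004] [0.0, -0.002, -0.298]
   [-0.0399, -0.0147, 0.0004] [0.001, -0.002, -0.398]
   [-0.0452, -0.0155, 0.0004] [0.001, -0.002, -0.448]
   [-0.0505, -0.016, 0.0004] [0.001, -0.002, -0.498]
```

Call:
{"fn": "move_arm", "kwargs": {"deltas": [-0.005,-0.0025,0,0,0,-0.05,0,-0.01,-0.005,0,0,0,-0.1,0,-0.0145,-0.007,0,0,0,-0.15,0,-0.0195,-0.009,0,0,0,-0.2,0,-0.0245,-0.011,0,0,0,-0.25,0,-0.0295,-0.0125,0,0,0,-0.3,0,-0.035,-0.0135,0,0,0,-0.35,0,-0.04,-0.0145,0,0,0,-0.4,0,-0.0425,-0.015,0,0,0,-0.425,0,-0.045,-0.0155,0,0,0,-0.45,0]}}

```text
t: 6.08
tool_pos: [0.5646, 0.0817, 0.0761]
orientation: [-2.536, -1.853, -0.002]
force: [-1.5, 5.2, 0.3]
opening: 0.0003
gripper_force: 2.1
```

Run:
```python
from h import *
s=robot.read_state();print(s['t'],s['force'])
rows([half('L',t,0) for t in (.05,0,-.02)])
```

```text
6.075 [-1.51264067  5.19877064  0.25664319]
   [-0.0003, 0.0005, 0.0001] [-0.0, -0.002, 0.001]
   [-0.0049, -0.0022, 0.0001] [-0.0, -0.002, -0.049]
   [-0.0068, -0.0033, 0.0001] [-0.0, -0.002, -0.069]
```

Creep on along −x (keeping the last turn) until the stop shows up in the force.

Call:
{"fn": "move_arm", "kwargs": {"deltas": [-0.0015,-0.0007,0,0,0,-0.015,0,-0.003,-0.0014,0,0,0,-0.03,0,-0.004,-0.0018,0,0,0,-0.04,0,-0.0045,-0.002,0,0,0,-0.05,0,-0.0045,-0.002,0,0,0,-0.05,0]}}

```text
t: 6.7
tool_pos: [0.5622, 0.0791, 0.076]
orientation: [-2.489, -1.914, -0.006]
force: [2.7, 10.8, -4.3]
opening: 0.0005
gripper_force: 5.8
```

Call:
{"fn": "move_arm", "kwargs": {"deltas": [-0.0005,0,0,0,0,0,0,-0.001,0,0,0,0,0,0,-0.001,0,0,0,0,0,0]}}

```text
t: 7.08
tool_pos: [0.5622, 0.0791, 0.0761]
orientation: [-2.488, -1.914, -0.008]
force: [4.9, 16.6, -4.1]
opening: 0.0004
gripper_force: 8.1
```

Run:
```python
from h import *
s=robot.read_state();print(s['t'],s['tool_pos'],s['force'])
def inv(w): return [*w[:3],w[3]+np.pi]
a=half('L',0,.02);b=a.copy();b[2]=.25
c=half('R',.72,.025);c[3]+=0;d=c.copy();d[2]=.25
print(c)
rows([a,b,d,c])
```

```text
7.075 [0.56221842 0.07912628 0.07609465] [ 4.86811121 16.62653711 -4.13058223]
[np.float64(0.5891809940473581), np.float64(-0.11487966067275261), 0.076, 2.0307963267948965]
   [0.0183, -0.0008, 0.0002] [0.001, -0.005, 0.001]
   [0.0193, -0.0006, -0.1738] [0.001, -0.005, 0.001]
   [-0.1797, 0.076, -0.1748] [0.003, -0.005, -0.719]
   [-0.1806, 0.0758, -0.0008] [0.003, -0.005, -0.719]
```

Call:
{"fn": "move_arm", "kwargs": {"deltas": [0.01,0,0,0,0,0,0,0.022,0,0,0,0,0,0,0.022,0,-0.06,0,0,0,0,0.022,0,-0.12,0,0,0,0,-0.02,0.016,-0.14,0,0,-0.14,0,-0.07,0.035,-0.14,0,0,-0.3,0,-0.12,0.055,-0.14,0,0,-0.45,0,-0.16,0.07,-0.14,0,0,-0.6,0,-0.178,0.077,-0.14,0,0,-0.719,0,-0.178,0.077,-0.14,0,0,-0.719,0,-0.178,0.077,-0.14,0,0,-0.719,0]}}

```text
t: 8.45
tool_pos: [0.5901, -0.1149, 0.2156]
orientation: [-1.661, -2.666, -0.0]
force: [0.2, -0.3, -0.1]
opening: 0.0004
gripper_force: 0.0
```

Run:
```python
from h import *
s=robot.read_state();print(s['t'],s['tool_pos'],s['force'])
c=half('R',.72,.02)
rows([c])
```

```text
8.45 [ 0.59008516 -0.11489851  0.21555187] [ 0.241864   -0.2853819  -0.05235108]
   [0.0054, -0.0008, 0.1396] [-0.0, -0.0, -0.003]
```

Call:
{"fn": "move_arm", "kwargs": {"deltas": [0,0,0.06,0,0,0,0,0,0,0.11,0,0,0,0,0,0,0.1395,0,0,0,0,0,0,0.1395,0,0,0,0]}}

```text
t: 8.95
tool_pos: [0.5877, -0.1137, 0.0731]
orientation: [-1.655, -2.663, 0.002]
force: [0.7, -0.1, 0.7]
opening: 0.0004
gripper_force: 0.0
```

Run:
```python
from h import *
s=robot.read_state();print(s['t'],s['tool_pos'],s['force'])
rows([half('R',t,0) for t in (.72,.66,.6,.54,.48,.42,.36,.3,.24,.18)])
```

```text
8.95 [ 0.58768218 -0.11370992  0.07310067] [ 0.65267561 -0.11213208  0.74195163]
   [0.0233, 0.0008, -0.0028] [-0.004, -0.004, -0.001]
   [0.0288, -0.0025, -0.0028] [-0.005, -0.004, 0.059]
   [0.0345, -0.0055, -0.0027] [-0.005, -0.004, 0.119]
   [0.0403, -0.0081, -0.0027] [-0.005, -0.004, 0.179]
   [0.0463, -0.0103, -0.0027] [-0.005, -0.004, 0.239]
   [0.0525, -0.0122, -0.0026] [-0.005, -0.004, 0.299]
   [0.0587, -0.0137, -0.0026] [-0.005, -0.003, 0.359]
   [0.065, -0.0149, -0.0026] [-0.005, -0.003, 0.419]
   [0.0713, -0.0156, -0.0025] [-0.005, -0.003, 0.479]
   [0.0777, -0.016, -0.0025] [-0.005, -0.003, 0.539]
```

Call:
{"fn": "move_arm", "kwargs": {"deltas": [0.009,0,0,0,0,0,0,0.017,0,0,0,0,0,0,0.023,0.001,0,0,0,0,0,0.029,-0.0025,0,0,0,0.06,0,0.0345,-0.0055,0,0,0,0.12,0,0.0405,-0.008,0,0,0,0.18,0,0.0465,-0.0105,0,0,0,0.24,0,0.0525,-0.012,0,0,0,0.3,0,0.0585,-0.0135,0,0,0,0.36,0,0.065,-0.015,0,0,0,0.42,0,0.0715,-0.0155,0,0,0,0.48,0,0.0775,-0.016,0,0,0,0.54,0]}}

```text
t: 10.45
tool_pos: [0.5411, -0.0537, 0.0768]
orientation: [2.311, 2.127, -0.001]
force: [-2.9, -2.4, 1.6]
opening: 0.0006
gripper_force: 1.7
```

Run:
```python
from h import *
s=robot.read_state();print(s['t'],s['tool_pos'],s['force'])
rows([half('R',t,0) for t in (.18,.12,.06,.03,0)])
```

```text
10.45 [ 0.5410624  -0.0537001   0.07682821] [-2.86117856 -2.36716076  1.6303561 ]
   [0.0024, -0.0024, 0.0008] [0.0, 0.001, -0.003]
   [0.0079, -0.0057, 0.0008] [0.0, 0.001, 0.057]
   [0.0136, -0.0086, 0.0008] [0.0, 0.001, 0.117]
   [0.0165, -0.01, 0.0008] [0.0, 0.001, 0.147]
   [0.0194, -0.0113, 0.0008] [0.0, 0.001, 0.177]
```

Call:
{"fn": "move_arm", "kwargs": {"deltas": [0.0055,-0.0033,0,0,0,0.06,0,0.011,-0.006,0,0,0,0.12,0,0.014,-0.0075,0,0,0,0.15,0,0.0155,-0.008,0,0,0,0.165,0,0.017,-0.009,0,0,0,0.18,0,0.017,-0.009,0,0,0,0.18,0]}}

```text
t: 11.2
tool_pos: [0.534, -0.0358, 0.0764]
orientation: [2.491, 1.913, 0.001]
force: [-2.6, -2.6, 2.5]
opening: 0.0003
gripper_force: 1.6
```

Run:
```python
from h import *
s=robot.read_state();print(s['t'],s['tool_pos'],s['force'])
rows([half('R',t,0) for t in (0,)])
```

```text
11.2 [ 0.53403068 -0.03581726  0.07639541] [-2.62713198 -2.60644349  2.51417695]
   [0.0016, -0.0031, 0.0004] [0.001, -0.0, -0.001]
```

Not yet against the stop (only 2.6 N), so creep on.

Call:
{"fn": "move_arm", "kwargs": {"deltas": [0.001,0,0,0,0,0,0,0.002,0,0,0,0,0,0,0.003,0,0,0,0,0,0,0.003,0,0,0,0,0,0]}}

```text
t: 11.7
tool_pos: [0.5341, -0.0357, 0.0764]
orientation: [2.49, 1.911, -0.006]
force: [-7.2, -16.6, 6.5]
opening: 0.0005
gripper_force: 8.6
```

Call:
{"fn": "move_arm", "kwargs": {"deltas": [-0.012,0,0,0,0,0,0,-0.025,0,0,0,0,0,0,-0.025,0,-0.06,0,0,0,0,-0.025,0,-0.12,0,0,0,0,-0.07,0,-0.16,0,0,0,0,-0.13,0,-0.16,0,0,0,0,-0.19,0,-0.16,0,0,0,0,-0.22,0,-0.16,0,0,0,0,-0.22,0,-0.16,0,0,0,0]}}

```text
t: 12.82
tool_pos: [0.477, -0.2475, 0.236]
orientation: [2.495, 1.909, 0.0]
force: [-0.0, 1.1, -1.1]
opening: 0.0007
gripper_force: 0.0
```

Run:
```python
from h import *
np.set_printoptions(precision=4,suppress=True)
s=robot.read_state();print(s['t'],s['tool_pos'],s['force'])
shot('top','top4.png',(225,110,425,260),4)
im,d=robot.read_camera('top')
m=robot.camera_model('top');K,R,t=[np.array(m[k]) for k in 'KRt']
uu,vv=np.meshgrid(np.arange(640),np.arange(400))
X=((np.stack([uu,vv,np.ones_like(uu)],-1)@np.linalg.inv(K).T)*d[...,None]-t)@R
piv=PIN+rot(PSI)@np.array([-.108,.02])
pg=X[(X[...,2]>.122)&(X[...,2]<.145)&(np.hypot(X[...,0]-piv[0],X[...,1]-piv[1])<.08)];print(len(pg),np.median(pg,0),pg[:,2].max())
print('piv',piv,'exp peg1.2',peg(1.21,-.0135)[:2])
```

```text
12.825 [ 0.477  -0.2475  0.236 ] [-0.008   1.1316 -1.0756]
23 [0.4786 0.0427 0.1336] 0.13559911749453601
piv [0.534  0.0461] exp peg1.2 [np.float64(0.4822354272108814), np.float64(0.04085996103092257)]
```

View pics/top4.png

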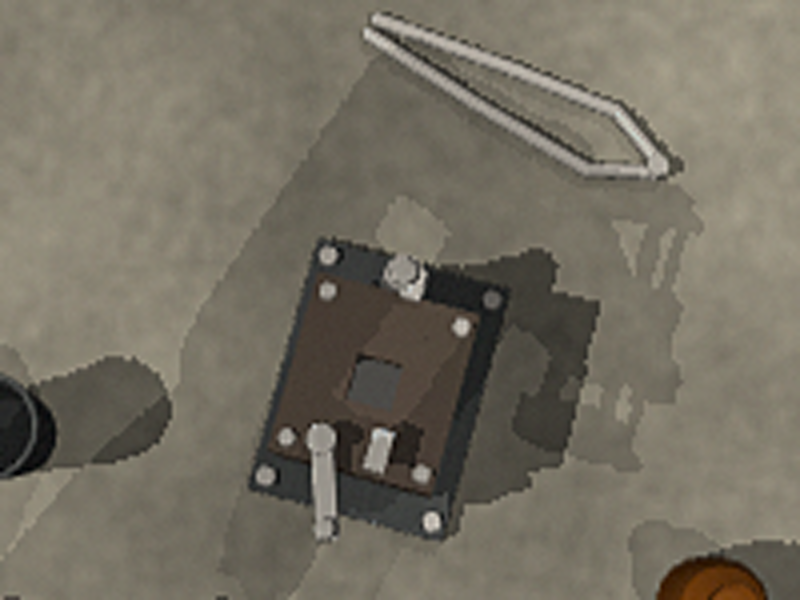

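Both halves are closed: no gap at the seam, block square on the plate. The latch bar points near-side, with the peg at crop (324,527). The cup, bottle and tongs are untouched.

Run:
```python
from h import *
a=peg(1.22,.02);b=a.copy();b[2]=.23;print(a)
rows([b,a])
```

```text
[np.float64(0.47914819006380394), np.float64(0.07473958298690984), 0.13, 1.6615926535897936]
   [0.3094, -0.0815, 0.0063] [0.0, -0.001, -0.353]
   [0.3093, -0.0815, 0.1063] [0.0, -0.001, -0.353]
```

Call:
{"fn": "move_arm", "kwargs": {"deltas": [0.05,-0.013,0.006,0,0,-0.06,0,0.1,-0.026,0.006,0,0,-0.12,0,0.15,-0.04,0.006,0,0,-0.18,0,0.2,-0.053,0.006,0,0,-0.24,0,0.25,-0.066,0.006,0,0,-0.3,0,0.29,-0.076,0.006,0,0,-0.35,0,0.309,-0.0815,0.006,0,0,-0.353,0,0.309,-0.0815,0.03,0,0,-0.353,0,0.309,-0.0815,0.07,0,0,-0.353,0,0.309,-0.0815,0.1,0,0,-0.353,0,0.309,-0.0815,0.106,0,0,-0.353,0,0.309,-0.0815,0.106,0,0,-0.353,0]}}

```text
t: 14.42
tool_pos: [0.4788, 0.0749, 0.1307]
orientation: [-2.116, -2.322, -0.0]
force: [0.2, -0.0, 0.3]
opening: 0.0006
gripper_force: 0.0
```

Run:
```python
from h import *
s=robot.read_state();print(s['t'],s['tool_pos'],s['force'])
shot('side','side2.png',(230,130,430,280),4)
rows([peg(1.22,.008)]+[peg(t,0) for t in (1.22,1.15,1.05,.95,.85,.75,.65,.55,.45,.35)])
```

```text
14.425 [0.47881171 0.07490459 0.1306842 ] [ 0.20960148 -0.03393063  0.32726199]
   [-0.012, -0.0004, 0.0015] [0.002, -0.0, 0.002]
   [-0.02, -0.0004, 0.0015] [0.002, -0.0, 0.002]
   [-0.0236, -0.0012, 0.0015] [0.002, -0.0, -0.068]
   [-0.029, -0.0019, 0.0015] [0.002, 0.0, -0.168]
   [-0.0343, -0.0021, 0.0015] [0.002, 0.0, -0.268]
   [-0.0397, -0.0018, 0.0015] [0.002, 0.0, -0.368]
   [-0.045, -0.0009, 0.0015] [0.002, 0.0, -0.468]
   [-0.0502, 0.0005, 0.0015] [0.002, 0.0, -0.568]
   [-0.0552, 0.0024, 0.0015] [0.002, 0.0, -0.668]
   [-0.06, 0.0048, 0.0015] [0.002, 0.001, -0.768]
   [-0.0645, 0.0077, 0.0015] [0.002, 0.001, -0.868]
```

View pics/side2.png

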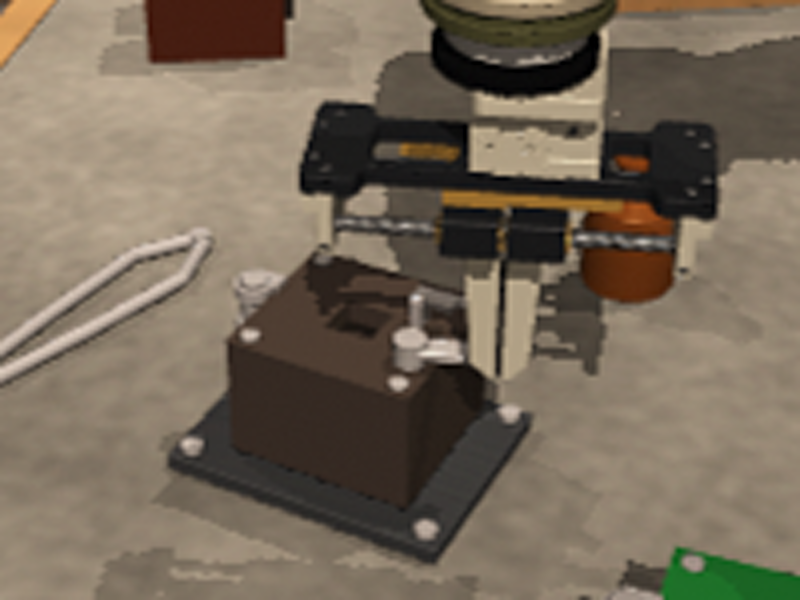

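The closed fingers stand at crop (500,340), on the +y side of the hidden peg. The bar is at (440,350), the pivot boss at (410,345) and the catch at (417,310). Pushing the peg now.

Call:
{"fn": "move_arm", "kwargs": {"deltas": [-0.007,0,0,0,0,0,0,-0.014,0,0,0,0,0,0,-0.02,0,0,0,0,0,0,-0.0235,-0.001,0,0,0,-0.07,0,-0.029,-0.002,0,0,0,-0.17,0,-0.0345,-0.002,0,0,0,-0.27,0,-0.0395,-0.002,0,0,0,-0.37,0,-0.045,-0.001,0,0,0,-0.47,0,-0.05,0.0005,0,0,0,-0.57,0,-0.055,0.0025,0,0,0,-0.67,0,-0.06,0.005,0,0,0,-0.77,0,-0.0645,0.0075,0,0,0,-0.87,0]}}

```text
t: 15.98
tool_pos: [0.4922, 0.0102, 0.1302]
orientation: [-0.937, -2.998, -0.0]
force: [0.6, 1.2, 0.3]
opening: 0.0005
gripper_force: 0.6
```

Run:
```python
from h import *
s=robot.read_state();print(s['t'],s['tool_pos'],s['force'])
rows([peg(t,0) for t in (.35,.25,.15,.1,.05,0)])
```

```text
15.975 [0.49222544 0.01016974 0.13020011] [0.6442514 1.198691  0.2504209]
   [-0.0001, 0.0014, 0.0002] [0.0, -0.0, 0.004]
   [-0.0054, 0.0002, 0.0002] [0.0, -0.0, -0.096]
   [-0.0107, -0.0003, 0.0002] [0.0, -0.0, -0.196]
   [-0.0134, -0.0004, 0.0002] [0.0, -0.0, -0.246]
   [-0.0161, -0.0004, 0.0002] [0.0, -0.0, -0.296]
   [-0.0188, -0.0002, 0.0002] [0.0, -0.0, -0.346]
```

Call:
{"fn": "move_arm", "kwargs": {"deltas": [-0.003,0,0,0,0,-0.05,0,-0.0055,0,0,0,0,-0.1,0,-0.008,-0.0005,0,0,0,-0.15,0,-0.0105,-0.001,0,0,0,-0.2,0,-0.0135,-0.001,0,0,0,-0.25,0,-0.015,-0.001,0,0,0,-0.28,0,-0.0165,-0.001,0,0,0,-0.31,0,-0.0165,-0.001,0,0,0,-0.31,0]}}

```text
t: 16.98
tool_pos: [0.5028, 0.0012, 0.1298]
orientation: [-0.466, -3.101, -0.002]
force: [-12.4, 5.6, 8.9]
opening: 0.0001
gripper_force: 6.9
```

Call:
{"fn": "move_arm", "kwargs": {"deltas": [-0.001,0,0,0,0,-0.015,0,-0.002,0,0,0,0,-0.03,0,-0.002,0,0,0,0,-0.03,0]}}

```text
t: 17.35
tool_pos: [0.5031, 0.0007, 0.1296]
orientation: [-0.419, -3.104, -0.002]
force: [-21.9, 5.6, 14.8]
opening: 0.0007
gripper_force: 10.8
```

The push has hit a stop. Back off and look.

Call:
{"fn": "move_arm", "kwargs": {"deltas": [0.01,0,0,0,0,0,0,0.03,0,0,0,0,0,0,0.03,0,-0.05,0,0,0,0,0.06,0,-0.1,0,0,0,0,0.06,0.06,-0.1,0,0,0,0,0.06,0.12,-0.1,0,0,0,0,0.06,0.18,-0.1,0,0,0,0,0.06,0.22,-0.1,0,0,0,0,0.06,0.22,-0.1,0,0,0,0]}}

```text
t: 18.48
tool_pos: [0.5078, 0.2299, 0.2298]
orientation: [-0.416, -3.114, -0.0]
force: [-0.1, -0.6, -0.6]
opening: 0.0002
gripper_force: 0.0
```

Run:
```python
from h import *
s=robot.read_state();print(s['t'],s['tool_pos'],s['force'])
print('exp stop',peg(0,0), peg(.1,0))
shot('top','top5.png',(270,155,370,230),8)
```

```text
18.475 [0.50780031 0.22989524 0.22979865] [-0.11286397 -0.64268787 -0.64019417]
exp stop [np.float64(0.5075570399961076), np.float64(-0.0006891922454075744), 0.13, 2.8815926535897933] [np.float64(0.5030186261493588), np.float64(0.002181566485004109), 0.13, 2.7815926535897937]
```

View pics/top5.png

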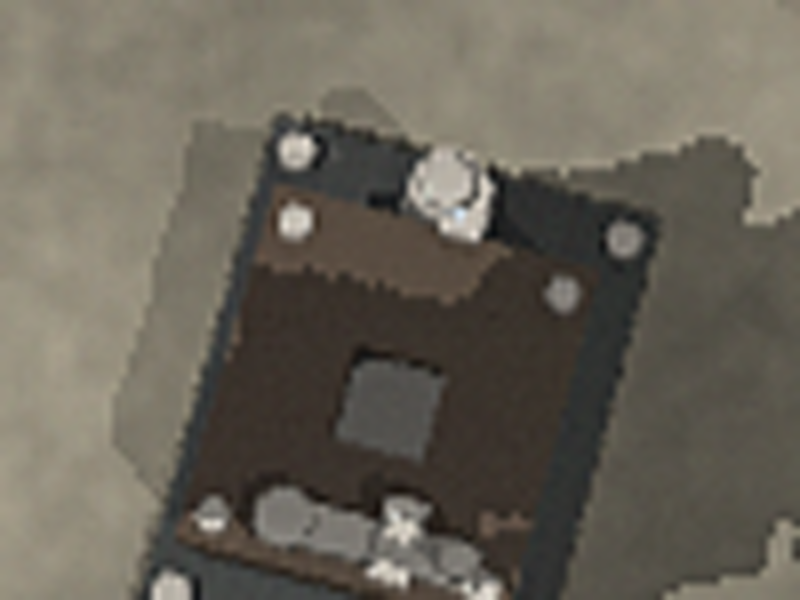

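Run:
```python
from h import *
np.set_printoptions(precision=4,suppress=True)
for c in ('top','side'):
    im,d=robot.read_camera(c)
    m=robot.camera_model(c);K,R,t=[np.array(m[k]) for k in 'KRt']
    uu,vv=np.meshgrid(np.arange(640),np.arange(400))
    X=((np.stack([uu,vv,np.ones_like(uu)],-1)@np.linalg.inv(K).T)*d[...,None]-t)@R
    near=np.hypot(X[...,0]-.527,X[...,1]-.02)<.07
    for lo,hi in ((.120,.14),(.108,.1125),(.101,.1075)):
        k=near&(X[...,2]>lo)&(X[...,2]<hi);p=X[k]
        print(c,lo,len(p),p.mean(0)if len(p) else '')
        if lo==.101 and len(p)>10:
            b=p[:,:2]-p[:,:2].mean(0);v=np.linalg.svd(b)[2][0];v*=-np.sign(v[1]);print('   bar dir',np.arctan2(v[1],v[0]),'latched=',PSI-np.pi/2)
a=world('top',270+285/8-.4,155+515/8-.4,z=.110);b=world('top',270+455/8-.4,155+555/8-.4,z=.134);e=b-a
print(a,b,np.hypot(*e[:2]),np.arctan2(e[1],e[0]))
shot('side','side3.png',(270,170,370,245),8)
```

```text
top 0.12 24 [ 0.5176 -0.0028  0.1335]
top 0.108 55 [0.5285 0.0356 0.1104]
top 0.101 72 [0.5242 0.0219 0.1052]
   bar dir -1.848070614600705 latched= -1.8307963267948966
side 0.12 42 [0.5156 0.0007 0.1286]
side 0.108 34 [0.5211 0.0291 0.1104]
side 0.101 56 [0.5207 0.0252 0.1054]
   bar dir -1.8077487200273308 latched= -1.8307963267948966
[0.5314 0.0463 0.11  ] [ 0.5187 -0.0028  0.134 ] 0.050660646130574194 -1.824605611859306
```

View pics/side3.png

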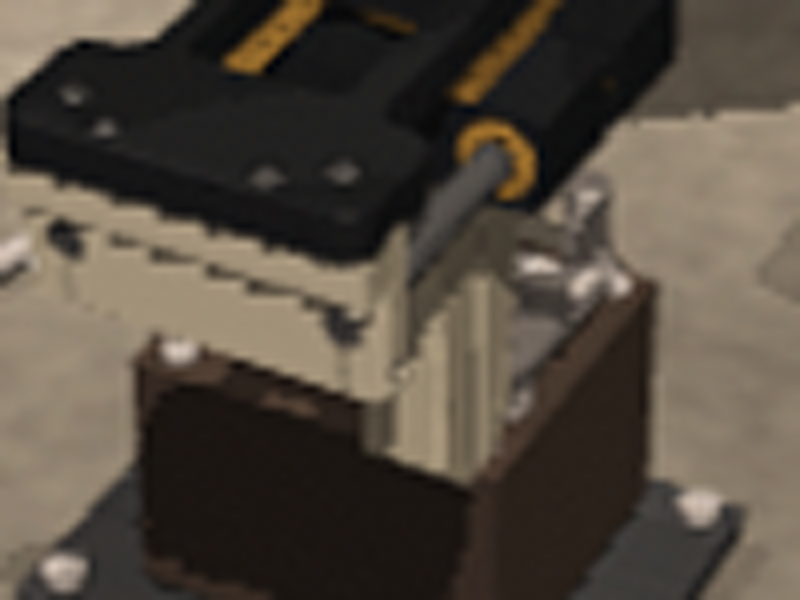

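The bar reads −1.82, −1.85 and −1.81 rad against −1.83 for latched. It lies in the hook, and the stop held at 22 N. The bolts on the right half are where they were at closure, and the gripper is clear.

```bash
python3 -c "
from plant import robot
print(robot.close_job())"
```

```text
the job is handed in; nothing more can be done
None
```

I pushed both mould halves closed, then pushed the latch bar home across the seam into the catch. The job is handed in at about 19 s of the 58 s allowed; pushes at the stops peaked around 27 N, and the bottle, cup, tongs and green look-alike were not touched.

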